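# Put the metal offcuts back in stock

### The arm

A 6-joint arm with a two-finger parallel gripper is mounted at the origin on the work surface. World frame = base frame: x ahead of the robot, y to its left, z up, the work surface at z = 0. Lengths are in m, angles in rad, forces in N, time in s.
With the tool pointing down it reaches from about 0.25 to 0.725 m from the base axis. Payload 9.7 kg.
Tool frame: the origin (TCP) lies on the mounting face of the last link; the fingertips stand 173 mm ahead of it and the grasp point (between the pads) lies 155 mm ahead of it; x points along the fingers, y is the direction in which the jaws open and shut, and the axes are right-handed (so a half turn about x gives the same grasp; the last joint's range is limited). The gripper opens to 85 mm and grips with 20 to 120 N. Pads are 22 mm wide; open, the fingers measure 114 mm over their backs; the gripper's body (76 mm by 85 mm) begins 54 mm behind the grasp point. The pads swing forward as they close: fully open they stand 13 mm farther back than shut.
Start: joints at [1.322, 0.087, 0.176, 1.66, 0, 1.571], TCP at [0.135, 0.533, 0.405] pointing down, gripper open.
Joint ranges: [-3.13, 3.13], [-0.85, 1.81], [-1.15, 1.24], [-2.2, 2.28], [-1.44, 1.52], [-3.14, 3.14]. Speed limits (rad/s): [2.22, 2.22, 2.57, 3.14, 3.14, 3.14].

### API

Orientations are given as a unit quaternion [x, y, z, w].
In Python, from bench import bot, eyes, workorder gives the robot as it stands.
- The arm moves only by the shell command python3 -m jog 'ROWS' [FORCE]. ROWS is JSON, a list of rows, each a list of 3 entries, a list of its own where there are three numbers: the turn, a rotation vector about the tool's x, y, z in rad, then the shift along the tool's x, y, z in mm, then the finger opening in mm, from 0 to 85.4. A call has 1 to 12 rows; each row is the pose to reach, as a shift and turn from the pose measured when the call began, along the tool's axes at that moment; what a row does not reach only later rows make up. A row lasts 1/10 s, in which the tool goes at most 50 mm and 8.59 degrees, less where a joint would pass 70% of its speed; a pose out of reach is approached as far as the arm can. A call with a gripper value outside its range is refused whole. The fingers move at their own pace and stop on an object; FORCE is the grip in N (left out, the last holds). Time passes only in rows, so rows that repeat a pose let the fingers close. It gives the time, the measured TCP pose, the force and the opening at its end, in the units of the state.
- bot.state(): the state, without advancing time (a new reading comes with each control period).
- eyes.read_camera(name): name is "side" or "top" or "wrist"; returns a dict with "image" (480x640x3 uint8, blue, green, red), "camera_matrix" (3x3 intrinsics, pixels), "origin" and "attitude" of the camera in the world; the wrist camera has in their place "hand_eye" (4x4, takes a point from camera to tool coordinates, whose origin is the TCP and whose axes are the tool frame's). Camera axes: x right, y down, z forward; pixel columns grow to the right and rows downward; lengths in m; the calibration is good to about 2 mm. A picture is of the moment at which its call begins: read the wrist's pose just before it. There is no depth.
- workorder.close_job(): hands the job in, once; it reports no verdict.
The state is a dict: "time": time; "joint_pos": joint angles; "joint_velocities": joint speeds; "joint_torque": joint torques, N m; "eef_pos": TCP position; "ee_rot": TCP orientation; "ft_force": force on the tool from outside, world axes, zero at the start; "wrist_torque": the same for the moment, N m; "gripper_width": finger opening in m.
Only numpy, scipy, OpenCV 4.12 (cv2) and the standard library are available. Lean on these libraries where they do the work, as an engineer would, in place of code of your own. Each camera call takes 0.05 s, during which the arm holds its last target. There are 200 camera calls.

### The job

Sort the steel offcuts: lay the U-channel piece flat in the deep tray and put the pipe piece upright over the post of the pipe stand. Of the three flat blocks, stack the two whose stack comes level with the gauge's pointer in the middle of the gauge's base, thicker one underneath, and lay the one left over flat in the shallow tray. Leave the ball bearing where it lies.

Things in the scene. Friction and masses are not known exactly. Their poses are not given: they have to be found in the camera images.
- thick_block_center (a point): Flat bright steel block, 60 (x) x 56 (y) x 24 mm high, lying flat. Point at its centre, 12 mm above its underside; z up. Loose, about 0.6 kg.
- medium_block_center (a point): Flat bright steel block, 70 (x) x 44 (y) x 16 mm high, lying flat. Point at its centre, 8 mm above its underside; z up. Loose, about 0.4 kg.
- thin_block_center (a point): Flat bright steel block, 80 (x) x 40 (y) x 10 mm high, lying flat. Point at its centre, 5 mm above its underside; z up. Loose, about 0.25 kg.
- channel_center (a point): Bright steel U-channel offcut lying on its web, open side up: 75 mm long (along x), 40 wide (y), 28 high, web and both flanges 6 mm thick. Point at the centre of that outline, 14 mm above its underside (in the open trough between the flanges); z up. Loose, about 0.27 kg.
- pipe_center (a point): Dark steel pipe offcut standing on end: outside diameter 42, bore 34, height 50 mm. Point on its axis half-way up, 25 mm above its lower end; z along the axis. Loose, about 0.2 kg.
- bearing_center (a point): Ball bearing with black seals, 62 mm diameter, 16 mm high, lying flat among the offcuts; not part of the job. Point at its centre, 8 mm up. Loose.
- deep_tray: Deep square open tray, fixed to the bench: outside 112 x 112 x 40 mm high, walls and floor 4 mm. Origin at the centre of its underside, on the bench; z up.
- shallow_tray: Shallow wide open tray, fixed: outside 140 (x) x 112 (y) x 12 mm high, walls and floor 4 mm. Origin at the centre of its underside; z up.
- pipe_stand: Pipe stand, fixed: square base plate 90 x 90 x 8 mm with one upright round post, 18 mm diameter, in its middle; the post's top is 44 mm above the bench. Origin at the centre of its underside, on the post's axis; z up.
- gauge: Height gauge for flat stock, fixed: base plate 10 mm thick, from x = -45 to +80 mm and y = -45 to +45 mm, with a slim post at x = 58 to 76 mm (y within 12 mm, top 64 mm above the bench) that carries a small pointer towards the stack; the pointer's tip is at x = 50 mm and 50 mm above the bench, so 40 mm above the base plate's top. Origin at the bench surface under the middle of the stacking place; x towards the post, z up.
Mind the look-alikes: they are no part of the job. Leave any blue look-alike of the part that bears medium_block_center alone.

How it is judged:
By the outcome, as a careful person would: the job done as asked, in the order asked, and still so for the second after the job is handed in, with the robot touching nothing.
It also fails if it takes over 125 s, if anything falls off the work surface, if the arm or the gripper's body presses on something with over 40 N, if the wrist force passes 120 N, or if a joint passes its speed limit or range.

## Working session

There is one attempt and no reset: what is moved stays moved. The work goes in short steps, Python scripts to look and compute and a shell command to move; the robot and the scene stay as the last step left them, time stands still between calls to the robot, and variables do not carry over. Pictures are saved under pics/ and viewed, about 12 in all and at most 16, crops included, and the job is handed in when it is done.

```bash
ls; mkdir -p pics
python3 - <<'E'
from bench import bot, eyes
import cv2,numpy as np
s=bot.state(); print({k:np.round(v,3).tolist() for k,v in s.items()})
for n in("top","side","wrist"):
    c=eyes.read_camera(n); cv2.imwrite(f"pics/{n}0.png",c["image"])
    print(n,{k:np.round(v,4).tolist() for k,v in c.items() if k!="image"})
E
```

```text
pics
{'time': 0.0, 'joint_pos': [1.322, 0.087, 0.175, 1.66, -0.0, 1.571], 'joint_velocities': [0.001, -0.001, 0.0, 0.001, -0.0, -0.0], 'joint_torque': [-0.001, -52.039, 46.481, 0.016, -0.0, -0.0], 'eef_pos': [0.135, 0.533, 0.404], 'ee_rot': [0.087, 0.702, -0.088, 0.702], 'ft_force': [0.579, 0.258, -0.916], 'wrist_torque': [-0.019, -0.006, -0.003], 'gripper_width': 0.085}
top {'camera_matrix': [[547.4759, 0.0, 332.3157], [0.0, 547.4759, 242.3388], [0.0, 0.0, 1.0]], 'origin': [0.3172, -0.0175, 1.1367], 'attitude': [0.7162, -0.6969, 0.0278, -0.0254]}
side {'camera_matrix': [[587.4707, 0.0, 321.8778], [0.0, 587.4707, 242.3367], [0.0, 0.0, 1.0]], 'origin': [-0.0864, -0.9015, 0.7776], 'attitude': [0.8548, -0.2385, 0.1172, -0.4458]}
wrist {'camera_matrix': [[426.1268, 0.0, 325.9355], [0.0, 426.1268, 245.538], [0.0, 0.0, 1.0]], 'hand_eye': [[-0.0001, -0.2954, 0.9554, 0.0305], [1.0, 0.001, 0.0004, -0.0004], [-0.001, 0.9554, 0.2954, -0.0757], [0.0, 0.0, 0.0, 1.0]]}
```

View pics/top0.png

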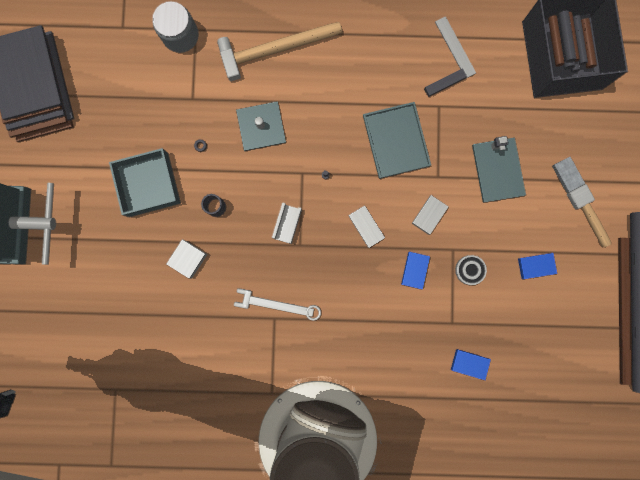

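View pics/side0.png

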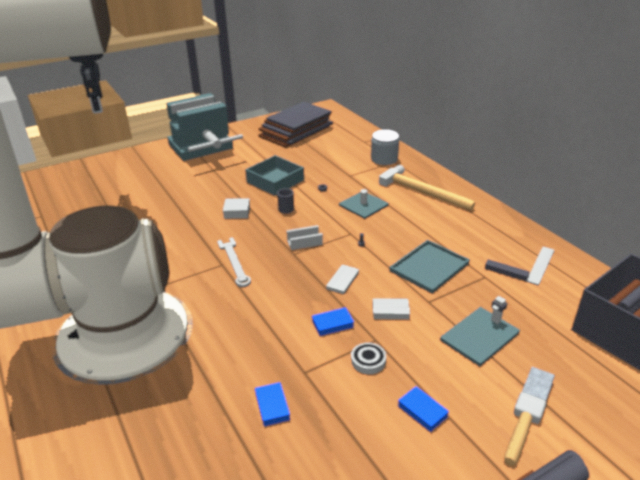

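The top view shows the bright parts: thick block (186,259), channel (287,223) and two flat blocks at (367,226), which is narrow and so probably thin, and (430,215), which is wider and so probably medium. The pipe is at (214,205); the small rings at (200,145) and (326,175) are not the pipe. The bearing is at (471,270). The blue look-alikes of the medium block are at (417,270), (538,266) and (470,364). The fixtures are the deep tray (145,182), pipe stand (261,126), shallow tray (397,140) and gauge (499,170). Next I measure and check the choice in one crop.

```bash
cat > h.py <<'E'
from bench import bot, eyes
import cv2,numpy as np
from scipy.spatial.transform import Rotation as R
def cam(n):
    s=bot.state(); c=eyes.read_camera(n); K=c["camera_matrix"]
    if n=="wrist":
        H=np.array(c["hand_eye"]); T=np.eye(4); T[:3,:3]=R.from_quat(s["ee_rot"]).as_matrix(); T[:3,3]=s["eef_pos"]
        M=T@H; Rm,o=M[:3,:3],M[:3,3]
    else: Rm,o=R.from_quat(c["attitude"]).as_matrix(),np.array(c["origin"])
    return c["image"],np.array(K),Rm,o
def towrld(px,z,K,Rm,o):
    px=np.atleast_2d(np.float64(px)); d=(Rm@np.linalg.inv(K)@np.c_[px,np.ones(len(px))].T).T
    return (o+d*((np.broadcast_to(z,len(px))-o[2])/d[:,2])[:,None])[:,:2]
def topix(P,K,Rm,o):
    q=(K@Rm.T@(np.atleast_2d(P)-o).T).T; return q[:,:2]/q[:,2:]
def rect(mask,seed,z,C):
    """min-area rectangle (world, at height z) of the blob nearest the seed: centre, long, short, angle of long side deg"""
    n,l,st,ce=cv2.connectedComponentsWithStats(mask.astype(np.uint8))
    k=[i for i in range(1,n) if st[i,4]>60]; i=min(k,key=lambda i:np.hypot(*(ce[i]-seed)))
    c=cv2.findContours((l==i).astype(np.uint8),cv2.RETR_EXTERNAL,cv2.CHAIN_APPROX_NONE)[0][0][:,0]
    w=towrld(c,z,*C)*1000
    (cx,cy),(a,b),t=cv2.minAreaRect(np.float32(w))
    if a<b:a,b,t=b,a,t+90
    return np.round([cx,cy,a,b,(t+90)%180-90],1)
def turn(w,spin):
    """needed: tool to world yaw etc."""
E
python3 - <<'E'
from h import *
im,*C=cam("top")
hsv=cv2.cvtColor(im,cv2.COLOR_BGR2HSV); h,s,v=cv2.split(hsv)
for p in [(186,259),(287,223),(367,226),(430,215),(145,182),(261,126),(397,140),(499,170),(214,205)]: print(p,hsv[p[1],p[0]])
bright=(s<50)&(v>120); green=(h>75)&(h<105)&(s>30)&(v<130)
for n,p,z in [("thick",(186,259),.024),("chan",(287,223),.028),("367",(367,226),.010),("430",(430,215),.016)]: print(n,rect(bright,p,z,C))
for n,p,z in [("deep",(145,182),.04),("stand",(261,126),.008),("shal",(397,140),.012),("gauge",(499,170),.010)]: print(n,rect(green,p,z,C))
print("pipe",rect((v<60),(214,205),.05,C))
print("post",towrld([(259,121)],.044,*C), "gaugepost",towrld([(502,142)],.064,*C))
cv2.imwrite("pics/c1.png",cv2.resize(im[100:300,100:530],None,fx=1.86,fy=1.86,interpolation=2))
E
```

```text
(186, 259) [ 30   5 224]
(287, 223) [ 24   6 215]
(367, 226) [ 25   8 204]
(430, 215) [ 35   8 187]
(145, 182) [ 84  27 153]
(261, 126) [30  7 77]
(397, 140) [ 88  36 121]
(499, 170) [ 90  36 112]
(214, 205) [ 13 115 100]
thick [360.4 278.   60.1  56.2 -30.4]
chan [436.4  69.9  75.4  30.2 -16.5]
367 [437.9 -89.6  80.   41.   32.6]
430 [ 465.5 -219.9   68.9   43.9  -32.6]
deep [513.9 369.4 104.4 104.2 -74. ]
stand [465.8 356.3 114.   16.7 -69.7]
shal [ 621.3 -147.8  138.6  110.6   15.3]
gauge [ 564.  -362.4  122.6   89.7   11.2]
pipe [473.6 230.3  32.1  20.4 -32.2]
post [[0.6429386  0.13582737]] gaugepost [[ 0.60801184 -0.35290911]]
```

View pics/c1.png

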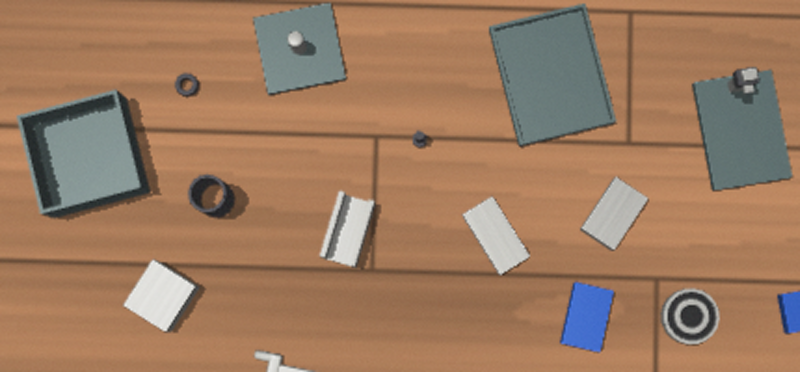

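The crop confirms the choice: (367,226) measures 80x41, so it is the thin block, and (430,215) measures 69x44, so it is the medium one. The sizes rule out any swap. The channel is partly masked by its shadow, so I refine it and the dark fixtures and write the planner.

```bash
cat >> h.py <<'E'
def plan(x,y,z,psi,s=None):
    """shift/turn (tool axes, mm/rad) to bring the TCP to x,y,z mm, tool down, jaws along world angle psi deg"""
    s=s or bot.state(); R0=R.from_quat(s["ee_rot"]).as_matrix(); p=np.array(s["eef_pos"])*1000
    print("now",p.round(1),"jaw",np.degrees(np.arctan2(R0[1,1],R0[0,1])).round(1),"q6",np.round(s["joint_pos"][5],2),"w",round(s["gripper_width"]*1000,1),"F",np.round(s["ft_force"],1),"t",round(s["time"],1))
    for a in (psi,psi+180):
        a=np.radians(a); xx=np.array([0,0,-1.]); yy=np.array([np.cos(a),np.sin(a),0]); G=np.c_[xx,yy,np.cross(xx,yy)]
        rv=R.from_matrix(R0.T@G).as_rotvec()
        dq1=np.arctan2(y,x)-np.arctan2(p[1],p[0])
        print("turn",rv.round(3),"shift",(R0.T@(np.array([x,y,z])-p)).round(1),"q6->",round(s["joint_pos"][5]+rv[0]+dq1,2))
E
python3 - <<'E'
from h import *
im,*C=cam("top")
h,s,v=cv2.split(cv2.cvtColor(im,cv2.COLOR_BGR2HSV))
m=((s<90)).astype(np.uint8)
for n,p,z in [("chan",(287,223),.028),("deep",(145,182),.04),("stand",(261,126),.008),("gauge",(499,170),.01)]: print(n,rect(cv2.morphologyEx(m,cv2.MORPH_CLOSE,np.ones((3,3))),p,z,C))
# pipe: circle of the top rim / ring
cv2.imwrite("pics/c2.png",np.hstack([cv2.resize(im[y-35:y+35,x-45:x+45],None,fx=4.4,fy=4.4,interpolation=2) for x,y in((214,205),(287,223))]))
plan(436,74,400,-16.5+90)
E
```

```text
chan [438.4  74.8  77.5  44.5 -15.3]
deep [510.8 363.4 122.4 121.6 -73. ]
stand [644.2 137.7  92.5  91.2  13.1]
gauge [ 567.4 -362.1  131.3   92.6   11.1]
now [135.4 533.1 404.4] jaw 75.7 q6 1.57 w 85.7 F [-0.5  0.2 -0.4] t 0.2
turn [0.039 0.    0.001] shift [   4.6 -370.9  404.4] q6-> 0.46
turn [-3.102e+00 -1.000e-03  0.000e+00] shift [   4.6 -370.9  404.4] q6-> -2.69
```

View pics/c2.png

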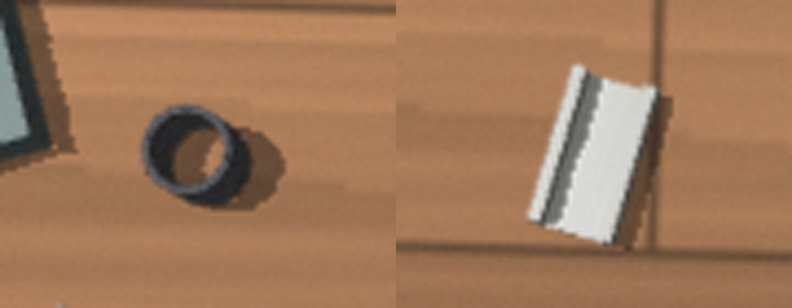

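The pipe rim centre is at about pixel (211.5,204), and both channel flanges are seen with the trough between them. Moving above the channel.

```bash
python3 -m jog '[[[0.03,0,0],[0,-371,404],75],[[0.03,0,0],[0,-371,404],75],[[0.03,0,0],[0,-371,404],75],[[0.03,0,0],[0,-371,404],75],[[0.03,0,0],[0,-371,404],75],[[0.03,0,0],[0,-371,404],75],[[0.03,0,0],[50,-371,404],75],[[0.03,0,0],[100,-371,404],75],[[0.03,0,0],[100,-371,404],75],[[0.03,0,0],[100,-371,404],75],[[0.03,0,0],[100,-371,404],75],[[0.03,0,0],[100,-371,404],75]]' 40
python3 - <<'E'
from h import *
im,*C=cam("wrist"); cv2.imwrite("pics/w1.png",im)
h,s,v=cv2.split(cv2.cvtColor(im,cv2.COLOR_BGR2HSV))
px=topix([[.4375,.0735,.028]],*C)[0]; print(px)
print(rect((s<60)&(v>90),px,.028,C))
plan(437.5,73.5,190,74.5)
E
```

```text
time: 1.45
eef_pos: [0.4364, 0.071, 0.3024]
ee_rot: [0.099, 0.701, -0.1, 0.699]
ft_force: [-0.5, 0.3, -0.8]
gripper_width: 0.0751
[331.8008366  247.27644982]
[437.3  77.   78.9  40.2 -14.8]
now [436.8  70.6 301.9] jaw 73.8 q6 0.44 w 75.4 F [-1.2 -0.3 -1.8] t 1.5
turn [-0.012 -0.002  0.003] shift [1.119e+02 3.200e+00 1.000e-01] q6-> 0.44
turn [3.13e+00 4.00e-03 3.00e-03] shift [1.119e+02 3.200e+00 1.000e-01] q6-> 3.58
```

View pics/w1.png

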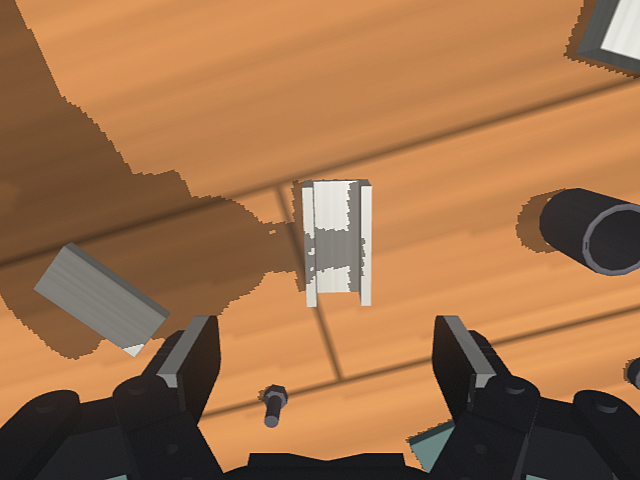

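The close view shows the channel's flanges at columns 303–372, centred about 3 mm more to +y than first estimated. Descend and grip.

```bash
python3 -m jog '[[[-0.02,0,0],[40,5.5,0],75],[[-0.02,0,0],[80,5.5,0],75],[[-0.02,0,0],[105,5.5,0],75],[[-0.02,0,0],[126,5.5,0],75],[[-0.02,0,0],[126,5.5,0],75],[[-0.02,0,0],[126,5.5,0],30],[[-0.02,0,0],[126,5.5,0],30],[[-0.02,0,0],[126,5.5,0],30],[[-0.02,0,0],[126,5.5,0],30],[[-0.02,0,0],[126,5.5,0],30],[[-0.02,0,0],[126,5.5,0],30],[[-0.02,0,0],[126,5.5,0],30]]' 40
python3 -m jog '[[[0,0,0],[-20,0,0],30],[[0,0,0],[-60,0,0],30],[[0,0,0],[-100,0,0],30],[[0,0,0],[-100,0,0],30],[[0,0,0],[-100,0,0],30]]'
python3 - <<'E'
from h import *
for x,y in((513.9,369.4),(510.8,363.4)): plan(x,y,280,74-90)
plan(512,367,280,74)
E
```

```text
time: 2.7
eef_pos: [0.4387, 0.0759, 0.1777]
ee_rot: [0.092, 0.701, -0.093, 0.701]
ft_force: [-1.4, 1.4, 7.1]
gripper_width: 0.0395
time: 3.2
eef_pos: [0.4389, 0.0761, 0.2786]
ee_rot: [0.092, 0.7, -0.093, 0.702]
ft_force: [-0.5, -0.2, -3.1]
gripper_width: 0.0395
now [438.9  76.1 278.6] jaw 75.0 q6 0.43 w 39.5 F [-0.5 -0.2 -3.1] t 3.2
turn [ 1.588  0.002 -0.002] shift [ -1.5 302.7  -3.6] q6-> 2.47
turn [-1.554  0.002  0.002] shift [ -1.5 302.7  -3.6] q6-> -0.67
now [438.9  76.1 278.6] jaw 75.0 q6 0.43 w 39.5 F [-0.5 -0.2 -3.1] t 3.2
turn [ 1.588  0.002 -0.002] shift [ -1.5 296.1  -5. ] q6-> 2.47
turn [-1.554  0.002  0.002] shift [ -1.5 296.1  -5. ] q6-> -0.67
now [438.9  76.1 278.6] jaw 75.0 q6 0.43 w 39.5 F [-0.5 -0.2 -3.1] t 3.2
turn [0.017 0.002 0.   ] shift [ -1.5 299.9  -4.8] q6-> 0.9
turn [-3.124 -0.     0.004] shift [ -1.5 299.9  -4.8] q6-> -2.24
```

```bash
python3 -m jog '[[[0.017,0,0],[-40,300,-5],30],[[0.017,0,0],[-40,300,-5],30],[[0.017,0,0],[-40,300,-5],30],[[0.017,0,0],[-40,300,-5],30],[[0.017,0,0],[-40,300,-5],30],[[0.017,0,0],[-40,300,-5],30],[[0.017,0,0],[-40,300,-5],30],[[0.017,0,0],[-40,300,-5],30],[[0.017,0,0],[-40,300,-5],30]]'
python3 - <<'E'
from h import *
im,*C=cam("wrist")
def draw(im,C,x,y,a,w,d,z,col):
    c=cv2.boxPoints(((x,y),(w,d),a))/1000
    cv2.polylines(im,[topix(np.c_[c,np.full(4,z)],*C).round().astype(int)],True,col,1)
for (x,y),col in (((513.9,369.4),(0,0,255)),((510.8,363.4),(255,0,0))): draw(im,C,x,y,16.5,112,112,.04,col)
cv2.imwrite("pics/w2.png",im)
plan(512,367,280,74)
E
```

```text
time: 4.1
eef_pos: [0.5114, 0.3664, 0.3172]
ee_rot: [0.098, 0.7, -0.099, 0.7]
ft_force: [0.4, 0.0, -2.1]
gripper_width: 0.0391
now [511.5 366.  317.8] jaw 74.0 q6 0.9 w 39.1 F [-0.1 -0.4 -2.2] t 4.2
turn [-0.001  0.002  0.001] shift [37.8  1.1  0.1] q6-> 0.9
turn [ 3.141e+00  2.000e-03 -2.000e-03] shift [37.8  1.1  0.1] q6-> 4.04
```

View pics/w2.png

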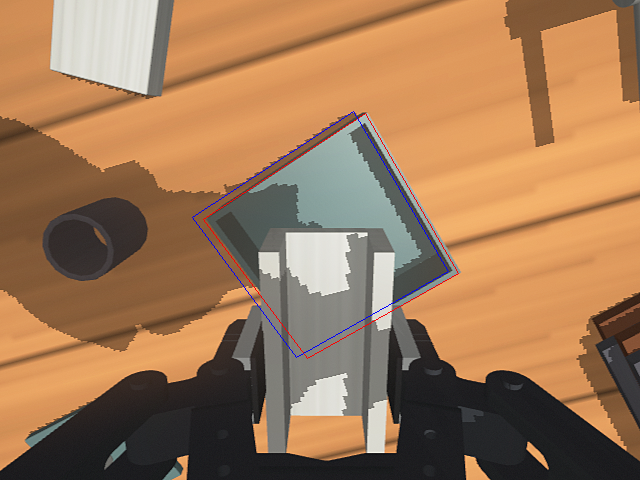

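The drawn outlines show the tray at 16.5° with its centre close to the red one, about (513.5,368.5). The held channel is 32° off, so I turn it while lowering.

```bash
python3 -m jog '[[[-0.14,0,0],[10,3,1],30],[[-0.28,0,0],[30,3,1],30],[[-0.42,0,0],[50,3,1],30],[[-0.567,0,0],[70,3,1],30],[[-0.567,0,0],[85,3,1],30],[[-0.567,0,0],[100,3,1],30],[[-0.567,0,0],[115,3,1],30],[[-0.567,0,0],[125,3,1],30],[[-0.567,0,0],[131,3,1],30],[[-0.567,0,0],[135,3,1],30],[[-0.567,0,0],[135,3,1],30],[[-0.567,0,0],[135,3,1],30]]'
python3 -m jog '[[[0,0,0],[0,0,0],55],[[0,0,0],[0,0,0],55],[[0,0,0],[0,0,0],55],[[0,0,0],[-30,0,0],55],[[0,0,0],[-80,0,0],60],[[0,0,0],[-120,0,0],70],[[0,0,0],[-140,0,0],75],[[0,0,0],[-140,0,0],75]]'
python3 - <<'E'
from h import *
_,*C=cam("top"); 
p=towrld([(211.5,204.1)],.05,*C)[0]*1000; print(p)
im,*C=cam("wrist"); cv2.imwrite("pics/w3.png",im)
print(topix([[p[0]/1000,p[1]/1000,.05]],*C))
plan(*p,260,74)
E
```

```text
time: 5.35
eef_pos: [0.5136, 0.3686, 0.1833]
ee_rot: [-0.102, 0.699, 0.101, 0.7]
ft_force: [0.1, 0.5, -2.7]
gripper_width: 0.039
time: 6.15
eef_pos: [0.5137, 0.369, 0.3278]
ee_rot: [-0.101, 0.697, 0.102, 0.702]
ft_force: [0.7, -0.7, 0.1]
gripper_width: 0.0752
[469.13784332 223.56797145]
[[92.3049031  95.88863493]]
now [513.4 368.8 323.3] jaw 106.4 q6 0.34 w 74.8 F [-0.6 -0.2 -0.2] t 6.2
turn [0.566 0.002 0.001] shift [  63.4 -126.7  -83.7] q6-> 0.72
turn [-2.575e+00 -1.000e-03  3.000e-03] shift [  63.4 -126.7  -83.7] q6-> -2.42
```

View pics/w3.png

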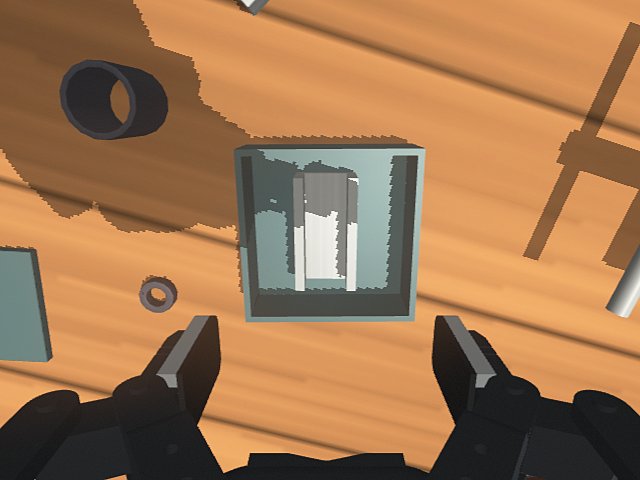

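The channel lies flat in the tray with clear space all round. The pipe rim is at (97,100), 3 mm from the prediction. Next is the pipe, keeping the jaw angle.

```bash
python3 -m jog '[[[0,0,0],[20,-125,-83],75],[[0,0,0],[40,-125,-83],75],[[0,0,0],[60,-125,-83],75],[[0,0,0],[60,-125,-83],75],[[0,0,0],[60,-125,-83],75],[[0,0,0],[95,-125,-83],75],[[0,0,0],[120,-125,-83],75],[[0,0,0],[135,-125,-83],75],[[0,0,0],[135,-125,-83],75],[[0,0,0],[135,-125,-83],30],[[0,0,0],[135,-125,-83],30],[[0,0,0],[135,-125,-83],30]]' 40
python3 -m jog '[[[0,0,0],[0,0,0],30],[[0,0,0],[0,0,0],30],[[0,0,0],[0,0,0],30],[[0,0,0],[0,0,0],30],[[0,0,0],[-30,0,0],30],[[0,0,0],[-70,0,0],30],[[0,0,0],[-110,0,0],30],[[0,0,0],[-110,0,0],30]]'
python3 - <<'E'
from h import *
im,*C=cam("wrist"); cv2.imwrite("pics/w4.png",im)
plan(643.5,137,300,106.4)
E
```

```text
time: 7.45
eef_pos: [0.47, 0.2257, 0.1901]
ee_rot: [-0.101, 0.698, 0.101, 0.701]
ft_force: [-0.2, -0.1, 4.4]
gripper_width: 0.041
time: 8.25
eef_pos: [0.4704, 0.226, 0.3058]
ee_rot: [-0.1, 0.695, 0.102, 0.704]
ft_force: [0.2, -0.7, -1.9]
gripper_width: 0.0414
now [470.1 225.9 302.7] jaw 106.4 q6 0.16 w 41.0 F [ 0.1 -0.3 -1.6] t 8.3
turn [0.001 0.009 0.   ] shift [   4.1 -134.3  141.1] q6-> -0.08
turn [-3.141 -0.     0.014] shift [   4.1 -134.3  141.1] q6-> -3.22
```

View pics/w4.png

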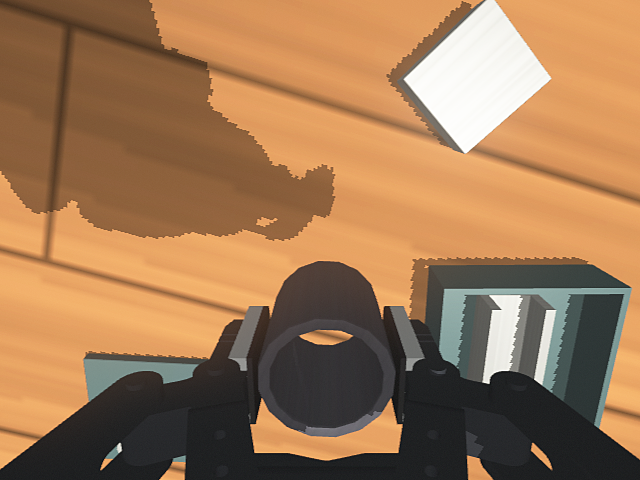

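The pipe is held square between the pads, with its axis within about 2 mm of the grasp centre. Moving over the post.

```bash
python3 -m jog '[[[0,0.009,0],[0,-134.5,142],30],[[0,0.009,0],[0,-134.5,142],30],[[0,0.009,0],[0,-134.5,142],30],[[0,0.009,0],[0,-134.5,142],30],[[0,0.009,0],[0,-134.5,142],30],[[0,0.009,0],[0,-134.5,142],30],[[0,0.009,0],[0,-134.5,142],30]]'
python3 - <<'E'
from h import *
im,*C=cam("wrist"); cv2.imwrite("pics/w5.png",im)
print(topix([[.643,.1365,.044],[.643,.1365,.008]],*C))
plan(643,136.5,199,106.4)
E
```

```text
time: 9.0
eef_pos: [0.6437, 0.1374, 0.303]
ee_rot: [-0.101, 0.7, 0.101, 0.699]
ft_force: [0.4, 0.1, -1.7]
gripper_width: 0.0409
[[324.89408285 253.62283008]
 [325.00836606 236.2216424 ]]
now [643.5 137.7 303.7] jaw 106.5 q6 -0.08 w 40.9 F [-0.1  0.2 -1.1] t 9.1
turn [ 0.002 -0.001  0.   ] shift [104.7  -1.   -0.7] q6-> -0.08
turn [-3.14e+00 -0.00e+00 -1.00e-03] shift [104.7  -1.   -0.7] q6-> -3.22
```

View pics/w5.png

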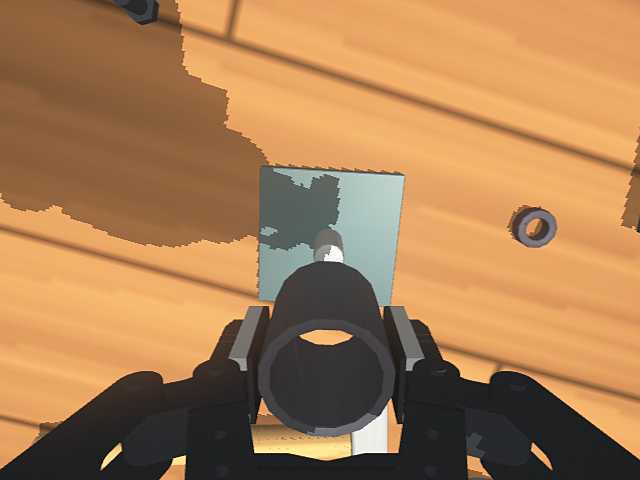

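The post at (329,~250) lies within 4 px (2 mm) of the prediction, well inside the 8 mm clearance. Lowering.

```bash
python3 -m jog '[[[0,0,0],[30,1,0],30],[[0,0,0],[50,1,0],30],[[0,0,0],[65,1,0],30],[[0,0,0],[80,1,0],30],[[0,0,0],[92,1,0],30],[[0,0,0],[100,1,0],30],[[0,0,0],[104,1,0],30],[[0,0,0],[104,1,0],30],[[0,0,0],[104,1,0],30]]'
python3 -m jog '[[[0,0,0],[0,0,0],65],[[0,0,0],[0,0,0],65],[[0,0,0],[0,0,0],65],[[0,0,0],[0,0,0],65],[[0,0,0],[-30,0,0],70],[[0,0,0],[-75,0,0],75],[[0,0,0],[-120,0,0],75],[[0,0,0],[-130,0,0],75],[[0,0,0],[-130,0,0],75]]'
python3 - <<'E'
from h import *
im,*C=cam("wrist"); im2,*_=cam("side"); cv2.imwrite("pics/w6.png",np.hstack([cv2.resize(im,(480,360)),cv2.resize(im2[130:280,240:440],None,fx=1.6,fy=2.4)]))
plan(360.4,278,300,-30.4+90); plan(360.4,278,300,-30.4)
E
```

```text
time: 9.95
eef_pos: [0.6433, 0.1385, 0.2003]
ee_rot: [-0.101, 0.7, 0.101, 0.7]
ft_force: [0.0, -0.2, -1.5]
gripper_width: 0.0415
time: 10.85
eef_pos: [0.6437, 0.1387, 0.3328]
ee_rot: [-0.101, 0.698, 0.101, 0.701]
ft_force: [-0.4, 0.1, 0.1]
gripper_width: 0.0749
now [643.3 138.6 328.9] jaw 106.5 q6 -0.08 w 75.0 F [-0.4  0.3 -0.8] t 10.9
turn [ 0.818 -0.001  0.001] shift [  29.2  213.9 -231.7] q6-> 1.19
turn [-2.323e+00 -1.000e-03 -2.000e-03] shift [  29.2  213.9 -231.7] q6-> -1.95
now [643.3 138.6 328.9] jaw 106.5 q6 -0.08 w 75.0 F [-0.4  0.3 -0.8] t 10.9
turn [ 2.389e+00 -1.000e-03  2.000e-03] shift [  29.2  213.9 -231.7] q6-> 2.76
turn [-0.752 -0.001 -0.   ] shift [  29.2  213.9 -231.7] q6-> -0.38
```

View pics/w6.png

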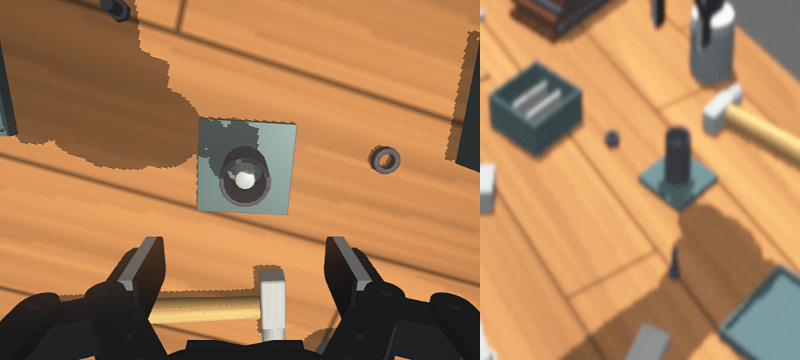

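The pipe stands over the post (post visible in the bore) and the channel is in its tray. Next, the thick block.

```bash
python3 -m jog '[[[0.818,0,0],[29,214,-232],80],[[0.818,0,0],[29,214,-232],80],[[0.818,0,0],[29,214,-232],80],[[0.818,0,0],[29,214,-232],80],[[0.818,0,0],[29,214,-232],80],[[0.818,0,0],[29,214,-232],80],[[0.818,0,0],[29,214,-232],80],[[0.818,0,0],[29,214,-232],80],[[0.818,0,0],[29,214,-232],80],[[0.818,0,0],[29,214,-232],80]]'
python3 - <<'E'
from h import *
im,*C=cam("wrist"); h,s,v=cv2.split(cv2.cvtColor(im,cv2.COLOR_BGR2HSV))
px=topix([[.3604,.278,.024]],*C)[0]; r=rect((s<60)&(v>90),px,.024,C); print(px,r)
plan(360.4,278,177,59.6); plan(r[0],r[1],177,r[4]+90)
E
```

```text
time: 11.95
eef_pos: [0.3606, 0.2776, 0.2994]
ee_rot: [0.185, 0.683, -0.186, 0.682]
ft_force: [0.2, 0.1, -0.2]
gripper_width: 0.0803
[327.89975292 245.29115012] [358.  280.8  62.3  55.8 -30.3]
now [360.8 277.5 299.6] jaw 59.6 q6 1.19 w 80.4 F [-0.2 -0.5  0.5] t 12.0
turn [-0.001 -0.001  0.002] shift [122.6   0.4  -0.4] q6-> 1.19
turn [3.141e+00 3.000e-03 2.000e-03] shift [122.6   0.4  -0.4] q6-> 4.33
now [360.8 277.5 299.6] jaw 59.6 q6 1.19 w 80.4 F [-0.2 -0.5  0.5] t 12.0
turn [-0.003 -0.001  0.002] shift [122.6   1.6  -3.9] q6-> 1.19
turn [3.139e+00 3.000e-03 2.000e-03] shift [122.6   1.6  -3.9] q6-> 4.34
```

```bash
python3 -m jog '[[[0,0,0],[40,1,-2],80],[[0,0,0],[75,1,-2],80],[[0,0,0],[100,1,-2],80],[[0,0,0],[115,1,-2],80],[[0,0,0],[122,1,-2],80],[[0,0,0],[125,1,-2],80],[[0,0,0],[125,1,-2],80]]' 60
python3 -m jog '[[[0,0,0],[0,0,0],40],[[0,0,0],[0,0,0],40],[[0,0,0],[0,0,0],40],[[0,0,0],[0,0,0],40],[[0,0,0],[0,0,0],40],[[0,0,0],[0,0,0],40]]' 60
python3 -m jog '[[[0,0,0],[-15,0,0],40],[[0,0,0],[-50,0,0],40],[[0,0,0],[-90,0,0],40],[[0,0,0],[-125,0,0],40],[[0,0,0],[-125,0,0],40],[[0,0,0],[-125,0,0],40]]'
python3 - <<'E'
from h import *
im,*C=cam("wrist"); cv2.imwrite("pics/w7.png",im)
plan(450,0,310,101.2)
plan(546.8,-365.8,310,101.2)
E
```

```text
time: 12.7
eef_pos: [0.3598, 0.2792, 0.1749]
ee_rot: [0.185, 0.683, -0.186, 0.682]
ft_force: [-0.1, -0.8, 0.9]
gripper_width: 0.0797
time: 13.3
eef_pos: [0.3603, 0.2796, 0.1762]
ee_rot: [0.186, 0.682, -0.186, 0.682]
ft_force: [0.3, 0.7, 6.4]
gripper_width: 0.0544
time: 13.9
eef_pos: [0.3602, 0.2795, 0.3007]
ee_rot: [0.186, 0.682, -0.186, 0.682]
ft_force: [0.6, -0.1, -8.3]
gripper_width: 0.0547
now [359.9 279.3 299.6] jaw 59.5 q6 1.19 w 54.8 F [ 0.1  0.5 -7.8] t 13.9
turn [-0.727 -0.001  0.001] shift [ -10.3 -195.1  219.3] q6-> -0.2
turn [2.414e+00 1.000e-03 2.000e-03] shift [ -10.3 -195.1  219.3] q6-> 2.95
now [359.9 279.3 299.6] jaw 59.5 q6 1.19 w 54.8 F [ 0.1  0.5 -7.8] t 13.9
turn [-0.727 -0.001  0.001] shift [ -10.2 -461.3  488.2] q6-> -0.79
turn [2.414e+00 1.000e-03 2.000e-03] shift [ -10.2 -461.3  488.2] q6-> 2.36
```

View pics/w7.png

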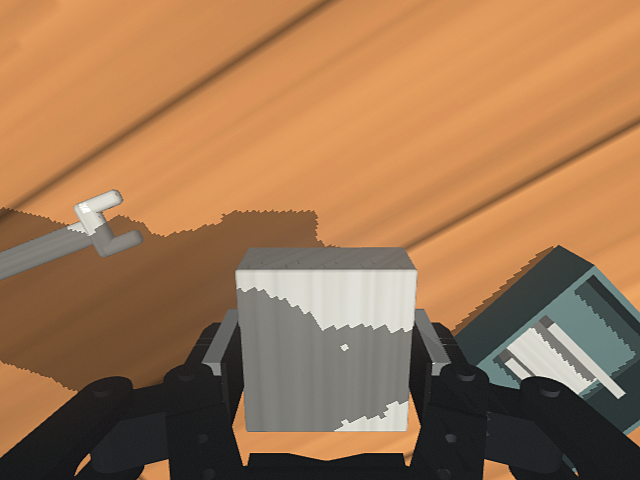

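The thick block is gripped square across 56 mm and centred within about 1 mm. Moving it to the gauge.

```bash
python3 -m jog '[[[-0.1,0,0],[-30,-40,42],40],[[-0.2,0,0],[-30,-80,84],40],[[-0.3,0,0],[-30,-115,122],40],[[-0.4,0,0],[-30,-150,159],40],[[-0.5,0,0],[-30,-185,196],40],[[-0.6,0,0],[-30,-220,233],40],[[-0.7,0,0],[-30,-255,270],40],[[-0.727,0,0],[-30,-290,307],40],[[-0.727,0,0],[-30,-325,344],40],[[-0.727,0,0],[-30,-360,381],40],[[-0.727,0,0],[-30,-395,418],40],[[-0.727,0,0],[-30,-430,455],40]]'
python3 -m jog '[[[0,0,0],[0,0,0],40],[[0,0,0],[0,0,0],40],[[0,0,0],[0,0,0],40]]'
python3 - <<'E'
from h import *
plan(546.8,-365.8,320,101.2)
E
```

```text
time: 15.15
eef_pos: [0.5252, -0.2938, 0.3268]
ee_rot: [-0.068, 0.705, 0.069, 0.702]
ft_force: [1.5, 0.3, -6.3]
gripper_width: 0.0547
time: 15.45
eef_pos: [0.5249, -0.2932, 0.325]
ee_rot: [-0.068, 0.706, 0.07, 0.701]
ft_force: [-0.3, -0.1, -6.9]
gripper_width: 0.0544
now [ 524.9 -293.2  325. ] jaw 101.2 q6 -0.7 w 54.4 F [-0.3 -0.1 -6.9] t 15.4
turn [-0.    -0.007 -0.005] shift [  4.6 -75.5   7.5] q6-> -0.78
turn [ 3.141 -0.007  0.011] shift [  4.6 -75.5   7.5] q6-> 2.36
```

```bash
python3 -m jog '[[[0,-0.007,-0.005],[0,-40,7],40],[[0,-0.007,-0.005],[0,-75.5,8],40],[[0,-0.007,-0.005],[0,-75.5,8],40],[[0,-0.007,-0.005],[0,-75.5,8],40],[[0,-0.007,-0.005],[0,-75.5,8],40]]'
python3 - <<'E'
from h import *
im,*C=cam("wrist")
c,s=np.cos(np.radians(11.2)),np.sin(np.radians(11.2)); o=np.array([546.8,-365.8])
def g(x,y,z): return [*( (o+[c*x-s*y,s*x+c*y])/1000),z/1000]
for q,z in (([(-45,-45),(80,-45),(80,45),(-45,45)],10),([(58,-12),(76,-12),(76,12),(58,12)],64),([(0,0),(50,0)],50)):
    cv2.polylines(im,[topix([g(*p,z) for p in q],*C).round().astype(int)],True,(0,0,255),1)
cv2.imwrite("pics/w8.png",im)
plan(546.8,-365.8,187,101.2)
E
```

```text
time: 15.95
eef_pos: [0.5474, -0.3643, 0.3248]
ee_rot: [-0.069, 0.704, 0.069, 0.704]
ft_force: [0.4, 0.9, -7.1]
gripper_width: 0.0547
now [ 547.4 -364.3  325. ] jaw 101.3 q6 -0.78 w 54.6 F [-0.1  0.7 -6.2] t 16.0
turn [0.001 0.    0.   ] shift [138.   -1.3  -0.9] q6-> -0.79
turn [-3.141e+00 -1.000e-03  1.000e-03] shift [138.   -1.3  -0.9] q6-> -3.93
```

View pics/w8.png

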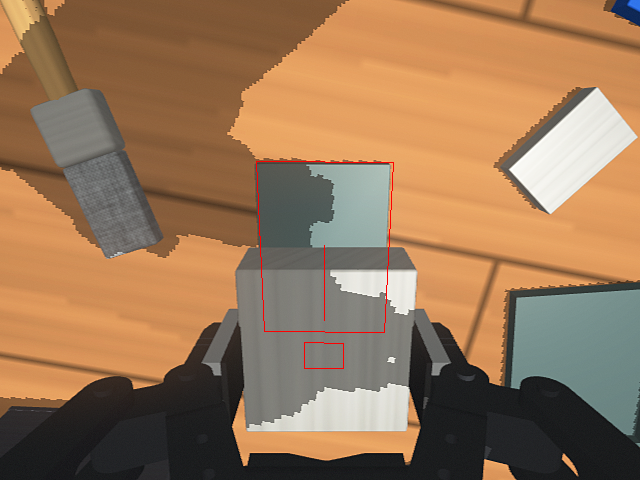

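The overlay matches the gauge plate edges within 2 px (about 1 mm). Lowering the thick block.

```bash
python3 -m jog '[[[0,0,0],[30,-1.3,0],40],[[0,0,0],[60,-1.3,0],40],[[0,0,0],[90,-1.3,0],40],[[0,0,0],[110,-1.3,0],40],[[0,0,0],[123,-1.3,0],40],[[0,0,0],[131,-1.3,0],40],[[0,0,0],[135,-1.3,0],40],[[0,0,0],[138,-1.3,0],40],[[0,0,0],[138.5,-1.3,0],40],[[0,0,0],[138.5,-1.3,0],40]]'
python3 -m jog '[[[0,0,0],[0,0,0],75],[[0,0,0],[0,0,0],75],[[0,0,0],[0,0,0],75],[[0,0,0],[0,0,0],75],[[0,0,0],[-30,0,0],75],[[0,0,0],[-75,0,0],75],[[0,0,0],[-120,0,0],75],[[0,0,0],[-130,0,0],75],[[0,0,0],[-130,0,0],75],[[0,0,0],[-130,0,0],75]]'
python3 - <<'E'
from h import *
im,*C=cam("wrist"); cv2.imwrite("pics/w9.png",im)
h,s,v=cv2.split(cv2.cvtColor(im,cv2.COLOR_BGR2HSV)); px=topix([[.5468,-.3658,.034]],*C)[0]
print(px,rect((s<60)&(v>150),px,.034,C))
plan(465.5,-219.9,300,-32.6+90)
E
```

```text
time: 17.0
eef_pos: [0.5479, -0.3658, 0.1872]
ee_rot: [-0.07, 0.703, 0.069, 0.704]
ft_force: [-0.5, -0.2, -6.4]
gripper_width: 0.0546
time: 18.0
eef_pos: [0.5476, -0.3656, 0.316]
ee_rot: [-0.069, 0.704, 0.069, 0.704]
ft_force: [-0.4, -0.2, -0.6]
gripper_width: 0.0751
[326.20594132 241.13272071] [ 546.1 -364.2   89.6   75.3   11.3]
now [ 547.5 -365.6  315.2] jaw 101.3 q6 -0.79 w 75.2 F [-0.1  0.4 -1.1] t 18.1
turn [ 0.765 -0.001 -0.   ] shift [ 15.4 158.9 -52. ] q6-> 0.13
turn [-2.376e+00  1.000e-03 -1.000e-03] shift [ 15.4 158.9 -52. ] q6-> -3.01
```

View pics/w9.png

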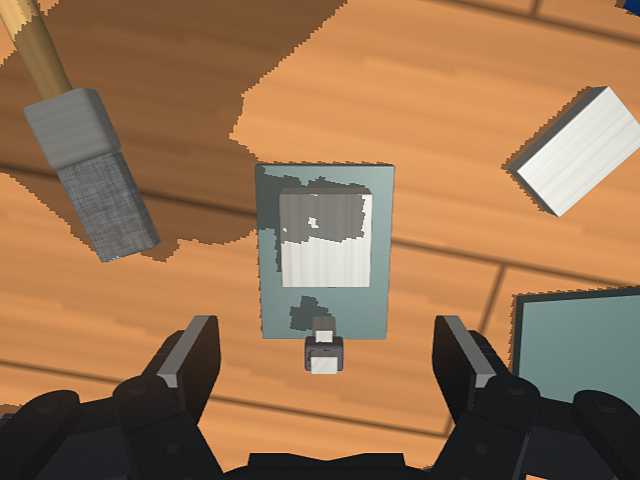

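The thick block sits centred at (326,240), with 326,241 predicted, clear of the post. Next, the medium block.

```bash
python3 -m jog '[[[0.15,0,0],[15,40,-13],75],[[0.3,0,0],[15,80,-26],75],[[0.45,0,0],[15,120,-40],75],[[0.6,0,0],[15,159,-52],75],[[0.75,0,0],[15,159,-52],75],[[0.765,0,0],[15,159,-52],75],[[0.765,0,0],[15,159,-52],75],[[0.765,0,0],[15,159,-52],75]]'
python3 - <<'E'
from h import *
im,*C=cam("wrist"); h,s,v=cv2.split(cv2.cvtColor(im,cv2.COLOR_BGR2HSV))
px=topix([[.4655,-.2199,.016]],*C)[0]; r=rect((s<60)&(v>90),px,.016,C); print(px,r)
plan(465.5,-219.9,172,57.4); plan(r[0],r[1],172,r[4]+90)
E
```

```text
time: 18.85
eef_pos: [0.4657, -0.2203, 0.2995]
ee_rot: [0.198, 0.68, -0.197, 0.678]
ft_force: [0.9, -0.2, 0.7]
gripper_width: 0.0751
[326.89044409 241.92874875] [ 464.7 -219.1   70.8   43.9  -32.4]
now [ 465.7 -220.3  299.7] jaw 57.5 q6 0.12 w 74.9 F [ 0.  -0.1 -0. ] t 18.9
turn [ 0.002 -0.002  0.   ] shift [ 1.277e+02  3.000e-01 -1.000e-01] q6-> 0.13
turn [-3.139e+00 -0.000e+00 -3.000e-03] shift [ 1.277e+02  3.000e-01 -1.000e-01] q6-> -3.01
now [ 465.7 -220.3  299.7] jaw 57.5 q6 0.12 w 74.9 F [ 0.  -0.1 -0. ] t 18.9
turn [-0.001 -0.002  0.   ] shift [127.7   0.5  -1.2] q6-> 0.12
turn [3.141e+00 0.000e+00 3.000e-03] shift [127.7   0.5  -1.2] q6-> 3.27
```

```bash
python3 -m jog '[[[0,0,0],[40,0.4,-0.7],75],[[0,0,0],[75,0.4,-0.7],75],[[0,0,0],[100,0.4,-0.7],75],[[0,0,0],[115,0.4,-0.7],75],[[0,0,0],[122,0.4,-0.7],75],[[0,0,0],[125.5,0.4,-0.7],75],[[0,0,0],[125.5,0.4,-0.7],75]]' 50
python3 -m jog '[[[0,0,0],[0,0,0],30],[[0,0,0],[0,0,0],30],[[0,0,0],[0,0,0],30],[[0,0,0],[0,0,0],30],[[0,0,0],[0,0,0],30],[[0,0,0],[0,0,0],30],[[0,0,0],[0,0,0],30]]' 50
python3 -m jog '[[[0,0,0],[-15,0,0],30],[[0,0,0],[-50,0,0],30],[[0,0,0],[-90,0,0],30],[[0,0,0],[-140,0,0],30],[[0,0,0],[-140,0,0],30],[[0,0,0],[-140,0,0],30]]'
python3 - <<'E'
from h import *
im,*C=cam("wrist"); h,s,v=cv2.split(cv2.cvtColor(im,cv2.COLOR_BGR2HSV))
cv2.imwrite("pics/w10.png",im)
plan(546.8,-365.8,312,101.2)
E
```

```text
time: 19.6
eef_pos: [0.4654, -0.2197, 0.1748]
ee_rot: [0.198, 0.679, -0.197, 0.679]
ft_force: [-0.1, 0.6, 0.5]
gripper_width: 0.075
time: 20.3
eef_pos: [0.4659, -0.2198, 0.1761]
ee_rot: [0.198, 0.679, -0.197, 0.679]
ft_force: [0.5, 1.2, 6.5]
gripper_width: 0.0428
time: 20.9
eef_pos: [0.4659, -0.2199, 0.3166]
ee_rot: [0.197, 0.678, -0.197, 0.68]
ft_force: [-0.6, -0.5, -5.0]
gripper_width: 0.0426
now [ 465.6 -219.7  315. ] jaw 57.6 q6 0.13 w 42.4 F [ 0.5 -0.1 -4.2] t 20.9
turn [-0.762 -0.    -0.   ] shift [  2.9 -79.7 146.9] q6-> -0.79
turn [ 2.38e+00 -1.00e-03  0.00e+00] shift [  2.9 -79.7 146.9] q6-> 2.36
```

View pics/w10.png

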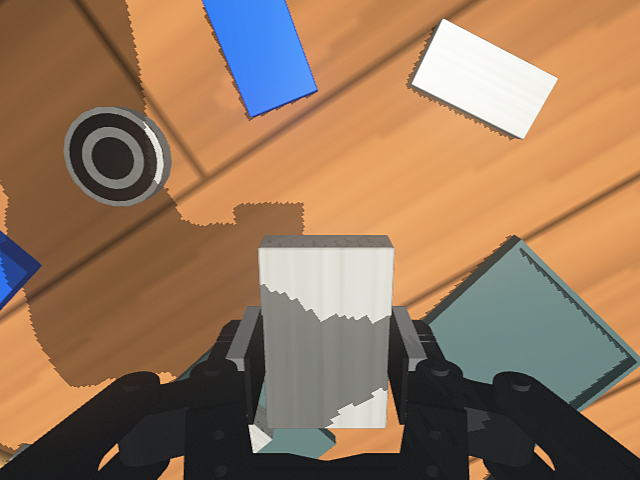

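The medium block is held square with its centre within 1 mm of the grasp point. Over to the gauge stack.

```bash
python3 -m jog '[[[-0.14,0,0],[3,-20,37],30],[[-0.28,0,0],[3,-40,74],30],[[-0.42,0,0],[3,-60,111],30],[[-0.56,0,0],[3,-80,148],30],[[-0.7,0,0],[3,-80,148],30],[[-0.762,0,0],[3,-80,148],30],[[-0.762,0,0],[3,-80,148],30],[[-0.762,0,0],[3,-80,148],30],[[-0.762,0,0],[3,-80,148],30]]'
python3 - <<'E'
from h import *
plan(546.8,-365.8,210.5,101.2)
E
```

```text
time: 21.85
eef_pos: [0.5474, -0.3663, 0.3112]
ee_rot: [-0.068, 0.704, 0.069, 0.703]
ft_force: [-0.4, 0.5, -5.2]
gripper_width: 0.0425
now [ 547.4 -366.3  311.2] jaw 101.2 q6 -0.78 w 42.5 F [-0.4  0.5 -5.2] t 21.9
turn [-0.001 -0.001 -0.001] shift [100.7   0.5  -0.4] q6-> -0.79
turn [ 3.141e+00 -2.000e-03  1.000e-03] shift [100.7   0.5  -0.4] q6-> 2.36
```

```bash
python3 -m jog '[[[0,0,0],[30,0.5,0.4],30],[[0,0,0],[55,0.5,0.4],30],[[0,0,0],[75,0.5,0.4],30],[[0,0,0],[88,0.5,0.4],30],[[0,0,0],[95,0.5,0.4],30],[[0,0,0],[98,0.5,0.4],30],[[0,0,0],[100,0.5,0.4],30],[[0,0,0],[101,0.5,0.4],30],[[0,0,0],[101,0.5,0.4],30],[[0,0,0],[101,0.5,0.4],30]]'
python3 -m jog '[[[0,0,0],[0,0,0],60],[[0,0,0],[0,0,0],60],[[0,0,0],[0,0,0],60],[[0,0,0],[0,0,0],60],[[0,0,0],[-20,0,0],75],[[0,0,0],[-60,0,0],75],[[0,0,0],[-100,0,0],75],[[0,0,0],[-105,0,0],75],[[0,0,0],[-105,0,0],75],[[0,0,0],[-105,0,0],75]]'
python3 - <<'E'
from h import *
im,*C=cam("wrist"); cv2.imwrite("pics/w11.png",im)
o=np.array([.5468,-.3658]); print(topix([[*o,.05]],*C))
plan(437.9,-89.6,300,32.6+90);
E
```

```text
time: 22.85
eef_pos: [0.5477, -0.3657, 0.2107]
ee_rot: [-0.068, 0.704, 0.069, 0.704]
ft_force: [-0.4, 0.2, -4.5]
gripper_width: 0.0422
time: 23.85
eef_pos: [0.5477, -0.3657, 0.3146]
ee_rot: [-0.068, 0.704, 0.069, 0.703]
ft_force: [-0.0, 0.5, -0.5]
gripper_width: 0.0748
[[325.51618391 250.31990757]]
now [ 547.6 -365.6  314. ] jaw 101.1 q6 -0.78 w 74.6 F [-0.4 -0.5  0.3] t 23.9
turn [-0.374 -0.001 -0.003] shift [ 14.8 292.  -54.2] q6-> -0.77
turn [ 2.767e+00 -4.000e-03  2.000e-03] shift [ 14.8 292.  -54.2] q6-> 2.37
```

View pics/w11.png

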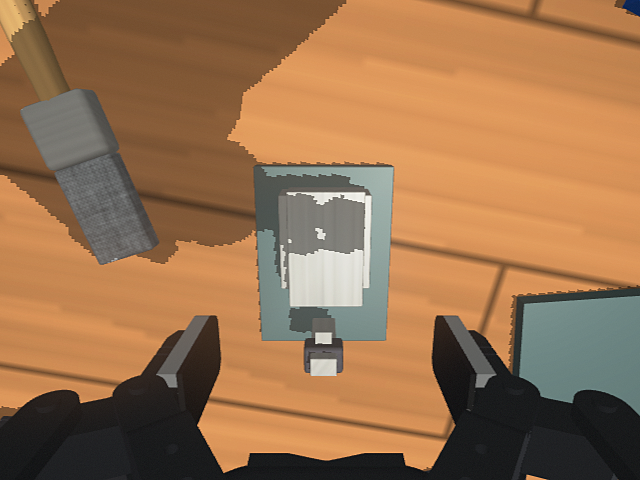

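The stack is square and centred at (326,250), as predicted, and not touching the pointer. Last, the thin block.

```bash
python3 -m jog '[[[-0.1,0,0],[15,45,-8],75],[[-0.2,0,0],[15,90,-16],75],[[-0.3,0,0],[15,135,-25],75],[[-0.374,0,0],[15,180,-33],75],[[-0.374,0,0],[15,225,-41],75],[[-0.374,0,0],[15,265,-49],75],[[-0.374,0,0],[15,292,-54],75],[[-0.374,0,0],[15,292,-54],75],[[-0.374,0,0],[15,292,-54],75],[[-0.374,0,0],[15,292,-54],75]]'
python3 - <<'E'
from h import *
im,*C=cam("wrist"); h,s,v=cv2.split(cv2.cvtColor(im,cv2.COLOR_BGR2HSV))
px=topix([[.4379,-.0896,.01]],*C)[0]; r=rect((s<60)&(v>90),px,.01,C); print(px,r)
plan(437.9,-89.6,174,122.6); plan(r[0],r[1],174,r[4]+90)
E
```

```text
time: 24.9
eef_pos: [0.4383, -0.09, 0.2991]
ee_rot: [-0.197, 0.68, 0.199, 0.678]
ft_force: [-0.5, 0.5, -0.7]
gripper_width: 0.0749
[325.18045375 239.93107042] [437.4 -89.1  80.5  39.9  33. ]
now [438.3 -90.2 299.2] jaw 122.5 q6 -0.77 w 75.1 F [-0.3  0.6 -0.3] t 24.9
turn [-0.001 -0.002 -0.003] shift [125.2   0.3   0.2] q6-> -0.77
turn [ 3.14e+00 -5.00e-03  3.00e-03] shift [125.2   0.3   0.2] q6-> 2.37
now [438.3 -90.2 299.2] jaw 122.5 q6 -0.77 w 75.1 F [-0.3  0.6 -0.3] t 24.9
turn [-0.008 -0.002 -0.003] shift [125.2   1.    0. ] q6-> -0.78
turn [ 3.133e+00 -5.000e-03  2.000e-03] shift [125.2   1.    0. ] q6-> 2.36
```

```bash
python3 -m jog '[[[-0.004,0,0],[40,0.6,0],75],[[-0.004,0,0],[75,0.6,0],75],[[-0.004,0,0],[100,0.6,0],75],[[-0.004,0,0],[115,0.6,0],75],[[-0.004,0,0],[122,0.6,0],75],[[-0.004,0,0],[125.5,0.6,0],75],[[-0.004,0,0],[125.5,0.6,0],75]]' 40
python3 -m jog '[[[0,0,0],[0,0,0],30],[[0,0,0],[0,0,0],30],[[0,0,0],[0,0,0],30],[[0,0,0],[0,0,0],30],[[0,0,0],[0,0,0],30],[[0,0,0],[0,0,0],30],[[0,0,0],[0,0,0],30]]' 40
python3 -m jog '[[[0,0,0],[-15,0,0],30],[[0,0,0],[-50,0,0],30],[[0,0,0],[-90,0,0],30],[[0,0,0],[-120,0,0],30],[[0,0,0],[-120,0,0],30],[[0,0,0],[-120,0,0],30]]'
python3 - <<'E'
from h import *
im,*C=cam("wrist"); cv2.imwrite("pics/w12.png",im)
h,s,v=cv2.split(cv2.cvtColor(im,cv2.COLOR_BGR2HSV)); m=(s<40)&(v>85)
ys,xs=np.where(m[200:,250:400]); print("held rows",ys.min()+200,ys.max()+200,"cols",xs.min()+250,xs.max()+250)
plan(621.3,-147.8,295,105.3)
E
```

```text
time: 25.65
eef_pos: [0.4378, -0.0898, 0.1738]
ee_rot: [-0.198, 0.679, 0.2, 0.678]
ft_force: [0.7, -0.2, 0.2]
gripper_width: 0.0752
time: 26.35
eef_pos: [0.4382, -0.0899, 0.1748]
ee_rot: [-0.199, 0.679, 0.2, 0.678]
ft_force: [-1.1, -0.9, 5.8]
gripper_width: 0.0385
time: 26.95
eef_pos: [0.4384, -0.09, 0.2949]
ee_rot: [-0.199, 0.679, 0.2, 0.678]
ft_force: [-0.7, 0.5, -2.5]
gripper_width: 0.0384
held rows 225 451 cols 250 399
now [438.2 -90.  293.8] jaw 122.7 q6 -0.77 w 38.8 F [ 0.1 -0.2 -2.4] t 27.0
turn [ 0.304 -0.002 -0.003] shift [  -1.7 -147.6  122.8] q6-> -0.5
turn [-2.837e+00  4.000e-03 -2.000e-03] shift [  -1.7 -147.6  122.8] q6-> -3.64
```

The thin block is held (38.5 mm opening, 2.4 N load). On to the shallow tray.

```bash
python3 -m jog '[[[0.07,0,0],[0,-32,27],30],[[0.14,0,0],[0,-64,54],30],[[0.21,0,0],[0,-96,81],30],[[0.28,0,0],[0,-128,108],30],[[0.304,0,0],[0,-147.6,122.8],30],[[0.304,0,0],[0,-147.6,122.8],30],[[0.304,0,0],[0,-147.6,122.8],30],[[0.304,0,0],[0,-147.6,122.8],30]]'
python3 - <<'E'
from h import *
im,*C=cam("wrist")
cv2.polylines(im,[topix(np.c_[cv2.boxPoints(((621.3,-147.8),(140,112),15.3))/1000,np.full(4,.012)],*C).round().astype(int)],True,(0,0,255),1)
cv2.imwrite("pics/w13.png",im)
plan(621.3,-147.8,179,105.3)
E
```

```text
time: 27.8
eef_pos: [0.6204, -0.1475, 0.2923]
ee_rot: [-0.093, 0.702, 0.095, 0.699]
ft_force: [0.2, 0.5, -0.8]
gripper_width: 0.0382
now [ 620.4 -147.4  292.9] jaw 105.3 q6 -0.5 w 38.6 F [-0.3  0.5 -1.8] t 27.9
turn [ 0.001 -0.003 -0.003] shift [113.9  -0.9   1.1] q6-> -0.5
turn [-3.141  0.005 -0.005] shift [113.9  -0.9   1.1] q6-> -3.64
```

View pics/w13.png

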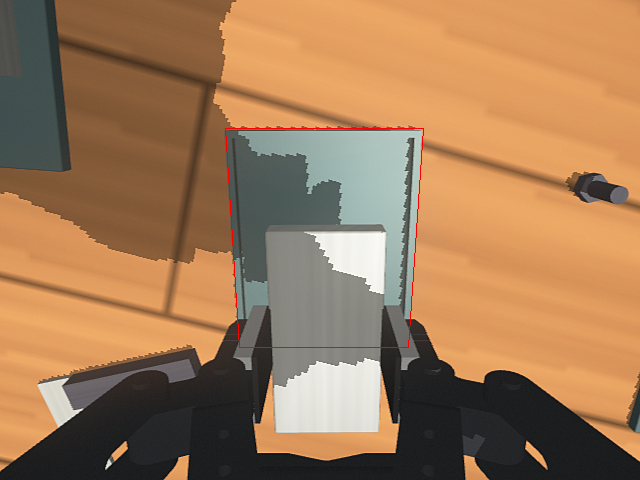

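The outline fits the tray and the thin block is square to it. Lower, release and retreat, back past the stack.

```bash
python3 -m jog '[[[0,-0.003,-0.003],[30,-1,1],30],[[0,-0.003,-0.003],[60,-1,1],30],[[0,-0.003,-0.003],[85,-1,1],30],[[0,-0.003,-0.003],[100,-1,1],30],[[0,-0.003,-0.003],[107,-1,1],30],[[0,-0.003,-0.003],[111,-1,1],30],[[0,-0.003,-0.003],[114,-1,1],30],[[0,-0.003,-0.003],[114,-1,1],30],[[0,-0.003,-0.003],[114,-1,1],30]]'
python3 -m jog '[[[0,0,0],[0,0,0],55],[[0,0,0],[0,0,0],55],[[0,0,0],[0,0,0],55],[[0,0,0],[0,0,0],55],[[0,0,0],[-20,0,0],60],[[0,0,0],[-60,0,0],75],[[0,0,0],[-110,0,0],75],[[0,0,0],[-160,0,0],75],[[0,0,0],[-160,0,-50],75],[[0,0,0],[-160,0,-100],75],[[0,0,0],[-160,0,-150],75],[[0,0,0],[-160,0,-200],75]]'
python3 -m jog '[[[0,0,0],[0,0,0],75],[[0,0,0],[0,0,0],75],[[0,0,0],[0,0,0],75]]'
python3 - <<'E'
from h import *
im,*C=cam("top"); im2,*_=cam("side")
cv2.imwrite("pics/f.png",np.vstack([cv2.resize(im[90:290,100:540],(760,345),interpolation=2),cv2.resize(im2[140:400,200:560],(346,250))[:, :].copy() if 0 else cv2.copyMakeBorder(cv2.resize(im2[150:370,230:530],(341,250)),0,0,0,419,cv2.BORDER_CONSTANT)]))
E
```

```text
time: 28.75
eef_pos: [0.6215, -0.148, 0.1798]
ee_rot: [-0.095, 0.7, 0.094, 0.701]
ft_force: [0.6, -0.4, -1.5]
gripper_width: 0.0389
time: 29.95
eef_pos: [0.4266, -0.2009, 0.3395]
ee_rot: [-0.095, 0.7, 0.094, 0.701]
ft_force: [-0.3, -0.6, 1.3]
gripper_width: 0.0751
time: 30.25
eef_pos: [0.4273, -0.2009, 0.3398]
ee_rot: [-0.095, 0.7, 0.094, 0.702]
ft_force: [0.1, 0.2, -0.2]
gripper_width: 0.0747
```

No pictures are left to view, so I check numerically from the top camera.

Run:
```python
from h import *
im,*C=cam("top"); im0=cv2.imread("pics/top0.png")
h,s,v=cv2.split(cv2.cvtColor(im,cv2.COLOR_BGR2HSV)); b=(s<25)&(v>165)
for n,p in (("thin",(.6213,-.1478,.014)),("stack",(.5468,-.3658,.05))):
    px=topix([p],*C)[0]; print(n,px.round(),rect(b,px,p[2],C))
for n,(x,y) in (("bearing",(471,270)),("blue1",(417,270)),("blue2",(538,266)),("blue3",(470,364))):
    d=cv2.absdiff(im,im0)[y-20:y+20,x-20:x+20].max(2); print(n,"changed px",(d>40).sum())
```

```text
thin [396. 139.] [ 622.3 -148.7   76.    38.3   15.7]
stack [506. 174.] [ 521.8 -328.9  145.    81.9  -26.9]
bearing changed px 1421
blue1 changed px 974
blue2 changed px 1010
blue3 changed px 1538
```

```bash
python3 -m jog '[[[0,0,0],[0,40,0],75],[[0,0,0],[0,80,0],75],[[0,0,0],[0,120,0],75],[[0,0,0],[0,160,0],75],[[0,0,0],[0,200,0],75],[[0,0,0],[0,240,0],75],[[0,0,0],[0,280,0],75],[[0,0,0],[0,320,0],75],[[0,0,0],[0,360,0],75],[[0,0,0],[0,400,0],75],[[0,0,0],[0,400,0],75],[[0,0,0],[0,400,0],75]]'
python3 - <<'E'
from h import *
im,*C=cam("top"); im0=cv2.imread("pics/top0.png")
h,s,v=cv2.split(cv2.cvtColor(im,cv2.COLOR_BGR2HSV)); b=(s<25)&(v>165)
for n,p in (("thin",(.6213,-.1478,.014)),("stack",(.5468,-.3658,.05))):
    px=topix([p],*C)[0]; print(n,px.round(),rect(b,px,p[2],C))
def bear(i): 
    return
for n,(x,y) in (("bearing",(471,270)),("blue1",(417,270)),("blue2",(538,266)),("blue3",(470,364))):
    A,B=(cv2.cvtColor(i[y-22:y+22,x-22:x+22],cv2.COLOR_BGR2GRAY).astype(np.float32) for i in (im,im0))
    print(n,"changed",(abs(A-B)>40).sum(),"shift px",cv2.phaseCorrelate(B,A))
E
```

```text
time: 31.6
eef_pos: [0.3211, 0.1862, 0.3388]
ee_rot: [-0.097, 0.7, 0.096, 0.701]
ft_force: [0.2, -0.1, -0.5]
gripper_width: 0.0751
thin [396. 139.] [ 621.6 -149.1   78.5   38.6   15.8]
stack [506. 174.] [ 546.5 -366.2   68.5   42.5   11.3]
bearing changed 0 shift px ((0.5026063738768016, 0.5109689525501366), 0.9930684896162999)
blue1 changed 0 shift px ((0.46380261617673924, 0.5632596823077094), 0.9980514249683898)
blue2 changed 0 shift px ((0.4971508824183495, 0.5558682250483074), 0.9997552709226255)
blue3 changed 0 shift px ((0.5168977856572958, 0.4293107934019673), 1.0297421555460236)
```

All in place; nothing else moved. Handing in.

```bash
python3 -c "
from bench import workorder; print(workorder.close_job())"
```

```text
the job is handed in; nothing more can be done
None
```

The job is handed in at about 32 s of robot time, with every part placed in the order asked. `close_job` gives no verdict, so the results below are from my own checks.

- **Channel:** it lies flat in the deep tray, seen in the wrist picture after release.
- **Pipe:** it stands upright over the post, with the post visible inside the bore in the wrist picture. I did not measure either this or the channel again at the end.
- **Gauge stack:** thick block (24 mm) below and medium block (16 mm) on top make the 40 mm of the pointer. The last top-camera measurement put the medium block within 1 mm of the middle, turned 11.3° against the gauge's 11.2°. I did not measure the stack height in a picture. It follows from the blocks' nominal thicknesses, and the measured outlines identified which block was which.
- **Thin block:** it is in the shallow tray, about 1 mm off centre and level with the tray's sides. The top camera measured its top face as 78.5 x 38.6 mm, against 80 x 40 mm.
- **Bearing and blue look-alikes:** none of them moved. No pixels around them changed between the first and last pictures.

The 16-picture limit ran out before the final overview, so the thin block's release was checked only by measurement, not by eye. My first try at that final check failed because the arm blocked the view. I moved the arm aside and repeated it, and nothing disagreed. The highest wrist force I read was about 8 N.

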